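# Close the canister and prove that its lid holds

### The arm

A 6-joint arm with a two-finger parallel gripper is mounted at the origin on a cart in front of the work surface, level with it; the furniture and walls round the work are solid. World frame = base frame: x ahead of the robot, y to its left, z up, the work surface at z = 0. Lengths are in m, angles in rad, forces in N, time in s.
With the tool pointing down it reaches from about 0.35 to 0.975 m from the base axis. Payload 4.9 kg.
Tool frame: the origin (TCP) lies between the finger pads; the fingertips stand 14 mm ahead of it and the grasp point (between the pads) lies 5 mm behind it (manip.tcp_to_tips is the distance from the TCP to the fingertips, in m); z points along the fingers, y is the line along which they close (so a half turn about z gives the same grasp; the last joint's range is limited). The gripper opens to 85 mm and grips with 20 to 120 N. Pads are 22 mm wide; open, the fingers measure 114 mm over their backs; the gripper's body (76 mm by 85 mm) begins 54 mm behind the grasp point. The pads swing forward as they close: fully open they stand 13 mm farther back than shut.
Start: joints at [1.107, 0.053, 1.613, -0, 1.476, -0.119], TCP at [0.211, 0.588, 0.245] pointing down, gripper open.
Joint ranges: [-3.01, 3.01], [-1.01, 2.22], [0.06, 2.58], [-1.02, 4.17], [0.09, 2.62], [-3.14, 3.14]. Speed limits (rad/s): [2.57, 2.57, 3.14, 3.14, 3.14, 3.14].

### API

Orientations are given as a unit quaternion [w, x, y, z].
In Python, from plant import manip gives the robot as it stands.
- The arm moves only by the tool servo_tool, never from a script. Its argument "moves" is a list that holds one entry, the list of rows, each a list of 7 numbers: the shift along the tool's x, y, z in mm, then the turn, a rotation vector about the tool's x, y, z in degrees, then the finger opening in mm, from 0 to 85.4. In form: [[[x, y, z, ax, ay, az, fingers], ...]]. A call has 1 to 12 rows; each row shifts and turns the commanded pose from where the row before left it, along the tool's axes as they then stand; what a row does not reach is not made up. A row lasts 1/8 s, in which the tool goes at most 62.5 mm and 10.7 degrees, less where a joint would pass 70% of its speed; a pose out of reach is approached as far as the arm can. A call with a gripper value outside its range is refused whole. The fingers move at their own pace and stop on an object; the grip force is fixed at half the most. Time passes only in rows, so rows that do not move let the fingers close. It gives the time, the measured TCP pose, the force, the opening and the grip force at its end, in the units of the state.
- manip.state(): the state, without advancing time (a new reading comes with each control period).
- manip.grab_frame(name): name is "scene" or "top" or "wrist"; returns a dict with "image" (400x640x3 uint8, blue, green, red), "mtx" (3x3 intrinsics, pixels), "dist_coeffs" ([k1, k2, p1, p2, k3] as OpenCV has them; the pictures are not rectified), "eye" and "rotation" of the camera in the world. Camera axes: x right, y down, z forward; pixel columns grow to the right and rows downward; lengths in m; the calibration is good to about 2 mm. A picture is of the moment at which its call begins. There is no depth.
- manip.job_done(): hands the job in; it is judged then, once.
The state is a dict: "time": time; "joint_pos": joint angles; "joint_vel": joint speeds; "joint_efforts": joint torques, N m; "tool_pos": TCP position; "tool_rot": TCP orientation; "contact_force": force on the tool from outside, world axes, zero at the start; "ft_torque": the same for the moment, N m; "gripper_width": opening from 0.0 (shut) to 1.0 (fully open); "grasp_force": force on a finger pad.
Only numpy, scipy, OpenCV 4.12 (cv2) and the standard library are available. Lean on these libraries where they do the work, as an engineer would, in place of code of your own. Each camera call takes 0.05 s, during which the arm holds its last target. There are 200 camera calls.

### The job

Check that the aluminium canister's lid holds: while the canister stands in its well, press its raised black lid straight down until it is fully home, then grip the canister, draw it straight up out of the stand and turn it onto its side. Finish while still holding it there, still, lying about level in the air some 20 cm above the bench, with the lid still home and nothing but the gripper carrying it; leave the two bottles standing in their wells.

Things in the scene. Friction and masses are not known exactly. Their poses are not given: they have to be found in the camera images.
- stand: Fixed grey block with three square open wells in a row, 80 (its x) x 290 (its y) x 45 mm high. Origin: centre of its underside, on the bench. The wells are centred at y = -95, 0 and +95 mm on its y axis, 52 mm square, 37 mm deep (floor 8 mm above the bench). The canister, the square bottle and the dropper bottle stand in them in any order.
- can: Round aluminium canister, loose, about 0.24 kg with lid (up to 40 percent more or 30 percent less), standing in one of the wells with 2 mm play all round. Body 48 mm in diameter and 97 mm high with a bevelled shoulder from 90 mm up, above it a neck 33 mm in diameter, then the lid. Origin: centre of its underside; z is its axis, towards the lid. With the canister in its well the body stands out of the stand from 45 to 98 mm above the bench; that is where to grip it.
- can_mid (a point): Point on the canister's axis 60 mm above its underside.
- lid_top (a point): Centre of the flat top of the canister's lid. The lid is a black plastic disc 41 mm in diameter and 14 mm high; its top is 122 mm above the canister's underside when fully raised and 112 mm when home.
- can_lid (a joint): How far the lid has been pressed down onto the neck, in m: 0 = 10 mm proud, 0.010 = fully home. It starts at 0 to 0.003. It slides stiffly straight along the canister's axis (about 8 N moves it; press with some 12 to 25 N), stays where it is left, and cannot come off.
- thinner: Bottle with a 40 mm square body, 92 mm high, with a cap, standing loosely in another well. Origin: centre of its underside; z up. To be left standing.
- dropper_bottle: Small round dropper bottle, 33 mm in diameter, 102 mm high with its rubber bulb, standing loosely in the third well. Origin: centre of its underside; z up. To be left standing.
- pet_sprayer: Trigger spray bottle, 66 x 88 x 275 mm, fixed at the left of the bench; origin: centre of its underside. A tall obstacle.
There are look-alikes about, which are no part of the job. What is shaped like the can but green or purple is not meant.

How it is judged:
On the way, in this order (a step that is already met when the one before it is completed fails the run):
1. the lid is pressed home while the canister stands in its well (value of joint can_lid above 0.0085 m and height (world z) of can below 0.015 m and angle between can's own z axis and vertical below 0.2 rad), for 0.2 s.
2. the canister is drawn up out of its well, its underside above the stand, not yet on its side (height (world z) of can above 0.05 m and angle between can's own z axis and vertical below 0.7 rad and value of joint can_lid above 0.0085 m), for 0.05 s.
At the end, for the whole second after the job is handed in: The gripper holds the canister still on its side (axis within 25 degrees of level), its middle (60 mm from its underside) at least 150 mm above the bench, lid within 1.5 mm of home, touching neither stand, bottles nor spray bottle; both bottles stand in their wells within 35 mm of where they were (angle between can's own z axis and vertical between 1.13 and 2.01 rad and height (world z) of can_mid above 0.15 m and value of joint can_lid above 0.0085 m and contact force between the fingers and can above 2 N and contact force between can and stand below 0.1 N and contact force between can and pet_sprayer below 0.1 N and contact force between can and thinner below 0.1 N and contact force between can and dropper_bottle below 0.1 N and linear speed of can below 0.03 m/s and angular speed of can below 0.15 rad/s and angle between thinner's own z axis and vertical below 0.4 rad and angle between dropper_bottle's own z axis and vertical below 0.5 rad and distance of each of thinner, dropper_bottle from where it was at the start of the episode below 0.035 m); the arm keeps its last pose, push and grip.
It fails at once if a bottle is knocked out of its well (distance of any of thinner, dropper_bottle from where it was at the start of the episode above 0.05 m).
It also fails if it takes over 45 s, if anything falls off the work surface, if the arm or the gripper's body presses on something with over 40 N, if the wrist force passes 120 N, or if a joint passes its speed limit or range.

## Working session

There is one attempt and no reset: what is moved stays moved. The work goes in short steps, Python scripts to look and compute and a tool call to move; the robot and the scene stay as the last step left them, time stands still between calls to the robot, and variables do not carry over. Pictures are saved under pics/ and viewed, at most 10 in all, crops included, and the job is handed in when it is done.

Besides the shell and the picture viewer there is one more tool, called after ">>>" by a JSON object that holds its "api" and its "payload". servo_tool: Moves the arm, as the interface text tells. Its arguments: {"type":"object","properties":{"moves":{"type":"array"}},"required":["moves"]}

```bash
mkdir -p pics; ls; python3 - <<'E'
from plant import manip
import cv2,numpy as np
for n in("scene","top"):
    f=manip.grab_frame(n); cv2.imwrite(f"pics/{n}0.png",f["image"]); np.savez(f"{n}0.npz",**f); print(n,f["eye"],f["mtx"][0,0],f["rotation"])
s=manip.state();print(s)
E
```

```text
pics
scene [ 0.21759846 -0.4425923   0.83882569] 396.09766764243477 [-0.35248667  0.90807269 -0.20802854  0.08877644]
top [0.23466168 0.14835536 1.4037147 ] 467.6536726031619 [-0.07697446  0.71582121 -0.6900804   0.07391875]
{'time': 0.1, 'joint_pos': array([ 1.10699563e+00,  5.33415989e-02,  1.61414032e+00, -2.13744009e-05,
        1.47599497e+00, -1.18960521e-01]), 'joint_vel': array([-0.00049575, -0.0010839 , -0.00355649, -0.00069768,  0.00064139,
        0.00037666]), 'joint_efforts': array([ 4.34107415e-04, -3.94904923e+01, -3.71361530e+01, -1.06938965e-04,
        3.93930895e-03,  2.75045437e-06]), 'tool_pos': array([0.21102195, 0.58773525, 0.24416424]), 'tool_rot': array([-2.60456661e-04,  1.71565972e-01,  9.85172183e-01, -9.05460861e-04]), 'contact_force': array([0.04952103, 0.19145754, 0.22211124]), 'ft_torque': array([-0.04097489, -0.01433029, -0.05291392]), 'grasp_force': 0.0, 'gripper_width': 0.9969206992510646}
```

View pics/scene0.png

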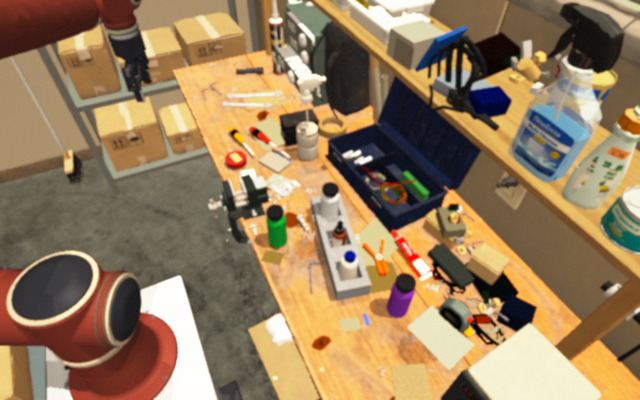

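View pics/top0.png

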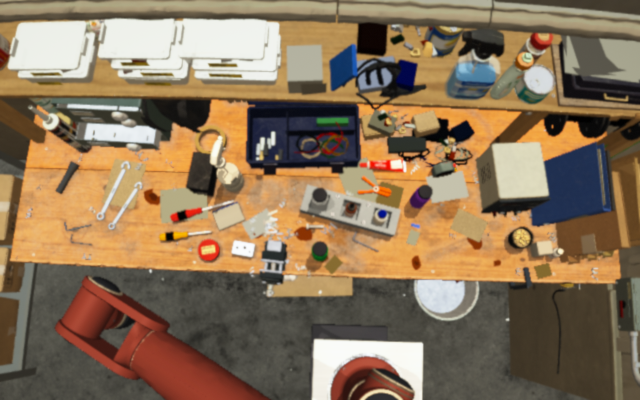

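The scene view shows the aluminium canister with its black lid in the stand's left well, at about (330,190). The dropper bottle is in the middle (340,232) and the blue-capped thinner at the right (348,262). In the top view the lid is at about (320,195). The green and purple look-alikes stand off the stand.

```bash
cat > h.py <<'E'
import cv2,numpy as np
from scipy.spatial.transform import Rotation as R
def rot(f):
    q=np.array(f["rotation"]); return R.from_quat(q,scalar_first=True).as_matrix() if q.size==4 else q
def ray(f,uv):
    p=cv2.undistortPoints(np.array([[uv]],float),f["mtx"],f["dist_coeffs"])[0,0]
    return rot(f)@np.array([p[0],p[1],1])
def onz(f,uv,z):
    d=ray(f,uv); return f["eye"]+d*(z-f["eye"][2])/d[2]
def proj(f,P):
    Rm=rot(f); return cv2.projectPoints(np.array(P,float).reshape(-1,3),cv2.Rodrigues(Rm.T)[0],-Rm.T@f["eye"],f["mtx"],f["dist_coeffs"])[0][:,0]
E
python3 - <<'E'
from h import *
S=dict(np.load("scene0.npz"));T=dict(np.load("top0.npz"))
a=cv2.resize(S["image"][165:305,300:380],None,fx=4,fy=4,interpolation=2)
b=cv2.resize(T["image"][175:245,290:410],None,fx=3.5,fy=3.5,interpolation=2)
c=np.zeros((560,760,3),np.uint8);c[:560,:320]=a;c[:245,330:750]=b;cv2.imwrite("pics/crop.png",c)
for n,f,(u,v),z in(("top",T,(320,195),.129),("scene",S,(330,190),.129)):
    x0,y0=u-18,v-18
    g=f["image"][y0:v+18,x0:u+18].max(2)
    m=(g<70).astype(np.uint8)
    k,l,st,ce=cv2.connectedComponentsWithStats(m)
    for i in range(1,k):
        if st[i,4]>30: 
            p=ce[i]+[x0,y0];print(n,st[i],p,onz(f,p,z))
    print(proj(f,[[.6,.1,.1]]))
# stand corners rough
for uv in((308,184),(400,206),(393,236),(299,216)):print(onz(T,uv,.045))
E
```

```text
top [ 11  12  13  13 133] [319.29323308 194.97744361] [0.54885752 0.15914388 0.129     ]
[[340.37872612 180.94089507]]
scene [28  0  8  9 39] [344.76923077 174.69230769] [0.60623543 0.18226447 0.129     ]
scene [ 11  12  15  13 148] [329.91891892 189.55405405] [0.54759562 0.15153276 0.129     ]
[[357.62268728 204.57907844]]
[0.60230134 0.19503803 0.045     ]
[ 0.54463666 -0.08213712  0.045     ]
[ 0.45336943 -0.06148804  0.045     ]
[0.50328421 0.21760358 0.045     ]
```

View pics/crop.png

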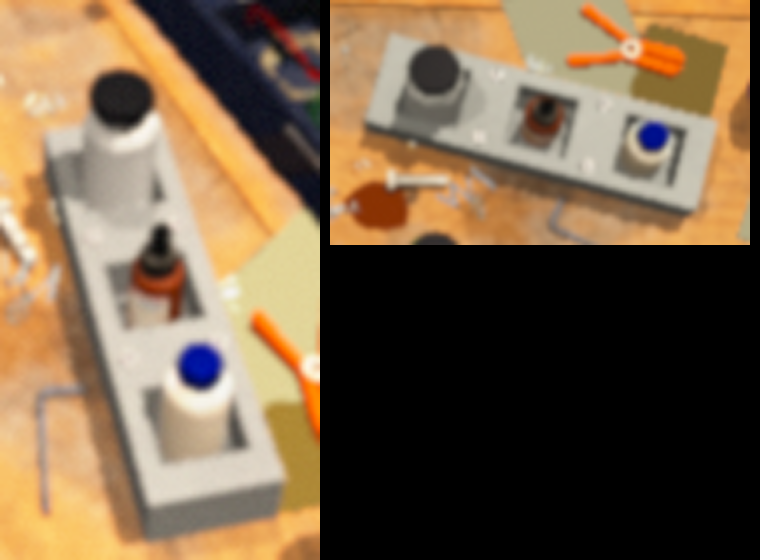

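The crop confirms it: lid disc in the top view at about (319,195), stand tilted about -12°. The white spray bottle is at about (230,175) in the top view, clear of the path. I'll move above the lid.

>>> {"api": "servo_tool", "payload": {"moves": [[[-42, -26.5, 0, 0, 0, 0, 68], [-42, -26.5, 0, 0, 0, 0, 68], [-42, -26.5, 0, 0, 0, 0, 68], [-42, -26.5, 0, 0, 0, 0, 68], [-42, -26.5, 0, 0, 0, 0, 68], [-42, -26.5, 0, 0, 0, 0, 68], [-42, -26.5, 0, 0, 0, 0, 68], [-42, -26.5, 0, 0, 0, 0, 68], [-42, -26.5, 0, 0, 0, 0, 68], [-42, -26.5, 0, 0, 0, 0, 68], [-41, -26, 0, 0, 0, -8, 68], [0, 0, 0, 0, 0, 0, 68]]]}}

```text
time: 1.6
tool_pos: [0.5478, 0.1561, 0.2446]
tool_rot: [-0.0, 0.105, 0.995, -0.0]
contact_force: [-0.7, -0.0, 0.4]
gripper_width: 0.794
grasp_force: 0.0
```

```bash
python3 - <<'E'
from plant import manip
from h import *
s=manip.state();print(s["time"],s["tool_pos"],s["tool_rot"],s["joint_pos"],s["contact_force"])
f=manip.grab_frame("wrist");cv2.imwrite("pics/w1.png",f["image"]);np.savez("w1.npz",**f);print(f["eye"],f["mtx"][0,0])
print(proj(f,[[.547,.157,.129]]))
E
```

```text
1.6 [0.54784262 0.15605095 0.24459101] [-4.83463093e-04  1.04561478e-01  9.94518254e-01 -3.25072247e-04] [ 1.47049571e-01 -7.74915101e-02  1.74313349e+00 -3.90446817e-04
  1.47704909e+00 -1.21420405e+00] [-0.65944312 -0.04784491  0.42221059]
[0.46969667 0.17288504 0.37301991] 306.56310175247086
[[321.52912517 201.65658016]]
```

View pics/w1.png

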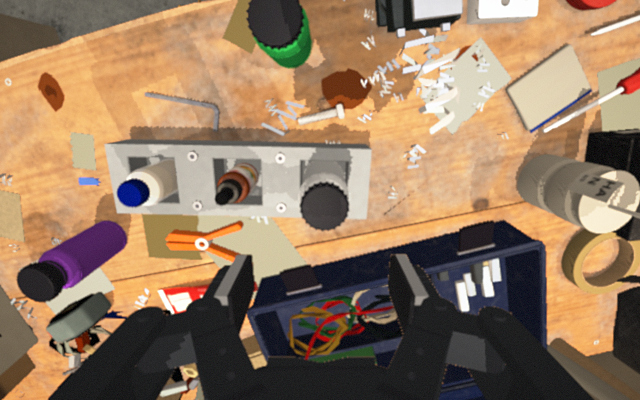

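The wrist view shows the lid disc at about (325,205), with the stand parallel to the image rows and so aligned with the grip axis. Next I'll fit the lid top.

```bash
python3 - <<'E'
from h import *
W=dict(np.load("w1.npz"));T=dict(np.load("top0.npz"))
g=W["image"][170:245,285:365]
k,l,st,ce=cv2.connectedComponentsWithStats((g.max(2)<90).astype(np.uint8))
i=1+np.argmax(st[1:,4]);m=(l==i).astype(np.uint8)
c=max(cv2.findContours(m,0,1)[0],key=cv2.contourArea)
print(st[i],cv2.fitEllipse(c),cv2.minEnclosingCircle(c))
e=np.array(cv2.fitEllipse(c)[0])+[285,170]
for z in(.127,.13):print(onz(W,e,z))
# lid predicted circles: top ring outline for the estimate
P=onz(W,e,.129);t=np.linspace(0,6.28,9)[:-1]
for z in(.115,.129):print(z,np.ptp(proj(W,[[P[0]+.0205*np.cos(a),P[1]+.0205*np.sin(a),z] for a in t]),axis=0),proj(W,[[P[0],P[1],z]]))
# two-view midpoint
a=(W["eye"],ray(W,e));b=(T["eye"],ray(T,(319.3,195)))
A=np.c_[a[1],-b[1]];s=np.linalg.lstsq(A,b[0]-a[0],rcond=None)[0];print(a[0]+s[0]*a[1],b[0]+s[1]*b[1])
# stand top edges -> yaw
for u0,u1 in(((110,146),(368,150)),((118,212),(360,218))):
    d=onz(W,u1,.045)-onz(W,u0,.045);print(np.degrees(np.arctan2(d[1],d[0])))
big=cv2.resize(g,None,fx=5,fy=5);cv2.drawContours(big,[c*5],-1,(0,0,255),1);cv2.imwrite("pics/w1c.png",big)
E
```

```text
[  15   12   48   48 1744] ((39.04393768310547, 35.72490692138672), (46.13593292236328, 46.341949462890625), 103.72109985351562) ((38.9782600402832, 35.5), 23.98357391357422)
[0.55162041 0.15820151 0.127     ]
[0.55062142 0.15838056 0.13      ]
0.115 [45.4163249  43.24701168] [[323.88739874 200.64974609]]
0.129 [47.76209987 45.23538037] [[324.04393768 205.72490692]]
[0.54438412 0.15949849 0.14873082] [0.54395777 0.15895679 0.14862118]
76.81822428894516
76.53709902566085
```

View pics/w1c.png

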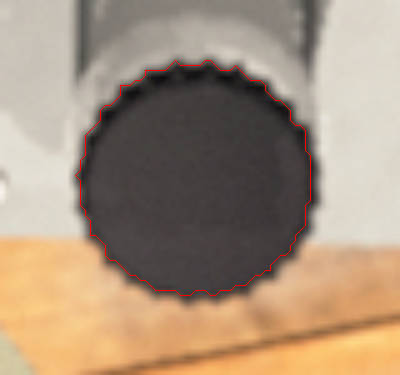

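>>> {"api": "servo_tool", "payload": {"moves": [[[-2.5, 2.5, 0, 0, 0, 0, 0], [0, 0, 0, 0, 0, 0, 0], [0, 0, 0, 0, 0, 0, 0], [0, 0, 20, 0, 0, 0, 0], [0, 0, 30, 0, 0, 0, 0], [0, 0, 30, 0, 0, 0, 0], [0, 0, 15, 0, 0, 0, 0], [0, 0, 0, 0, 0, 0, 0], [0, 0, 0, 0, 0, 0, 0]]]}}

```text
time: 2.78
tool_pos: [0.5505, 0.1606, 0.1515]
tool_rot: [0.001, 0.102, 0.995, 0.0]
contact_force: [-0.3, 1.4, 0.1]
gripper_width: -0.005
grasp_force: 0.0
```

>>> {"api": "servo_tool", "payload": {"moves": [[[0, 0, 2, 0, 0, 0, 0], [0, 0, 2, 0, 0, 0, 0], [0, 0, 2, 0, 0, 0, 0], [0, 0, 2, 0, 0, 0, 0], [0, 0, 2, 0, 0, 0, 0], [0, 0, 2, 0, 0, 0, 0], [0, 0, 0, 0, 0, 0, 0]]]}}

```text
time: 3.65
tool_pos: [0.5506, 0.1606, 0.1402]
tool_rot: [0.001, 0.102, 0.995, 0.0]
contact_force: [-1.5, 1.0, 6.6]
gripper_width: 0.0
grasp_force: 3.3
```

>>> {"api": "servo_tool", "payload": {"moves": [[[0, 0, 1.5, 0, 0, 0, 0], [0, 0, 1.5, 0, 0, 0, 0], [0, 0, 1, 0, 0, 0, 0], [0, 0, 0, 0, 0, 0, 0]]]}}

```text
time: 4.15
tool_pos: [0.5506, 0.1606, 0.1363]
tool_rot: [0.001, 0.102, 0.995, 0.0]
contact_force: [-1.4, -1.1, 7.1]
gripper_width: 0.003
grasp_force: 3.6
```

>>> {"api": "servo_tool", "payload": {"moves": [[[0, 0, 1, 0, 0, 0, 0], [0, 0, 1, 0, 0, 0, 0], [0, 0, 0, 0, 0, 0, 0]]]}}

```text
time: 4.53
tool_pos: [0.5506, 0.1607, 0.1344]
tool_rot: [0.001, 0.102, 0.995, 0.0]
contact_force: [-2.2, 0.0, 7.2]
gripper_width: -0.0
grasp_force: 3.7
```

>>> {"api": "servo_tool", "payload": {"moves": [[[0, 0, 0.7, 0, 0, 0, 0], [0, 0, 0, 0, 0, 0, 0]]]}}

```text
time: 4.78
tool_pos: [0.5509, 0.1607, 0.1342]
tool_rot: [0.001, 0.102, 0.995, 0.0]
contact_force: [-2.9, 0.7, 8.6]
gripper_width: 0.001
grasp_force: 4.5
```

>>> {"api": "servo_tool", "payload": {"moves": [[[0, 0, 0.5, 0, 0, 0, 0], [0, 0, 0, 0, 0, 0, 0]]]}}

```text
time: 5.03
tool_pos: [0.5512, 0.1608, 0.1342]
tool_rot: [0.002, 0.102, 0.995, 0.001]
contact_force: [-3.1, 0.2, 10.9]
gripper_width: -0.002
grasp_force: 5.4
```

Position has stopped changing and the force is rising. I'll push to about 20 N to be sure, then back off.

>>> {"api": "servo_tool", "payload": {"moves": [[[0, 0, 1, 0, 0, 0, 0], [0, 0, 1, 0, 0, 0, 0], [0, 0, 0, 0, 0, 0, 0], [0, 0, 0, 0, 0, 0, 0]]]}}

```text
time: 5.52
tool_pos: [0.5523, 0.161, 0.1343]
tool_rot: [0.003, 0.102, 0.995, 0.001]
contact_force: [-3.7, -0.2, 17.9]
gripper_width: -0.004
grasp_force: 8.6
```

>>> {"api": "servo_tool", "payload": {"moves": [[[0, 0, -5, 0, 0, 0, 0], [0, 0, -40, 0, 0, 0, 0], [0, 0, -45, 0, 0, 0, 68], [0, 0, -10, 0, 0, 0, 68], [0, 0, 0, 0, 0, 0, 68], [0, 0, 0, 0, 0, 0, 68]]]}}

```text
time: 6.28
tool_pos: [0.5487, 0.1603, 0.2267]
tool_rot: [-0.002, 0.102, 0.995, -0.0]
contact_force: [-0.0, -0.2, -0.4]
gripper_width: 0.791
grasp_force: 0.0
```

```bash
python3 - <<'E'
from plant import manip
from h import *
s=manip.state();print(s["time"],s["tool_pos"],s["tool_rot"],s["contact_force"])
W=manip.grab_frame("wrist")
p0=proj(W,[[.551,.1585,.12]])[0].round().astype(int);x0,y0=p0-40
g=W["image"][y0:y0+80,x0:x0+80]
k,l,st,ce=cv2.connectedComponentsWithStats((g.max(2)<90).astype(np.uint8))
i=1+np.argmax(st[1:,4]);c=max(cv2.findContours((l==i).astype(np.uint8),0,1)[0],key=cv2.contourArea)
e=np.array(cv2.fitEllipse(c)[0])+[x0,y0];print(p0,e,cv2.fitEllipse(c)[1])
for z in(.12,.13):print(z,onz(W,e,z))
cv2.imwrite("pics/w2c.png",cv2.resize(g,None,fx=5,fy=5))
E
```

```text
6.275 [0.54865008 0.1602705  0.22669743] [-1.80973704e-03  1.02404748e-01  9.94741054e-01 -4.78199081e-04] [-0.01677494 -0.24622498 -0.35385018]
[319 210] [319.13690948 209.74321365] (47.717247009277344, 48.399715423583984)
0.12 [0.55108629 0.15845281 0.12      ]
0.13 [0.54767375 0.15923053 0.13      ]
```

View pics/w2c.png

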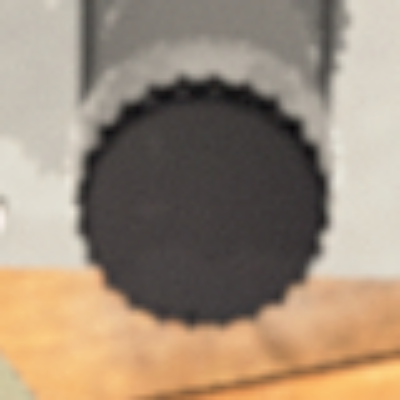

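The lid top's centre reads (0.552, 0.158), with the can upright. I'll correct about 3 mm, straddle the can and close.

>>> {"api": "servo_tool", "payload": {"moves": [[[-3.3, -1.3, 0, 0, 0, 0, 68], [0, 0, 40, 0, 0, 0, 68], [0, 0, 40, 0, 0, 0, 68], [0, 0, 30, 0, 0, 0, 68], [0, 0, 25, 0, 0, 0, 68], [0, 0, 20, 0, 0, 0, 68], [0, 0, 0, 0, 0, 0, 68]]]}}

```text
time: 7.2
tool_pos: [0.5512, 0.1582, 0.0718]
tool_rot: [-0.002, 0.102, 0.995, -0.001]
contact_force: [-0.3, -0.6, 0.1]
gripper_width: 0.798
grasp_force: 0.0
```

>>> {"api": "servo_tool", "payload": {"moves": [[[0, 0, 0, 0, 0, 0, 40], [0, 0, 0, 0, 0, 0, 40], [0, 0, 0, 0, 0, 0, 30], [0, 0, 0, 0, 0, 0, 30], [0, 0, 0, 0, 0, 0, 30], [0, 0, 0, 0, 0, 0, 30]]]}}

```text
time: 7.95
tool_pos: [0.5538, 0.1586, 0.0756]
tool_rot: [0.001, 0.102, 0.995, 0.0]
contact_force: [0.4, -0.9, 5.7]
gripper_width: 0.546
grasp_force: 62.3
```

>>> {"api": "servo_tool", "payload": {"moves": [[[0, 0, -8, 0, 0, 0, 30], [0, 0, -15, 0, 0, 0, 30], [0, 0, -25, 0, 0, 0, 30], [0, 0, -30, 0, 0, 0, 30], [0, 0, -30, 0, 0, 0, 30], [0, 0, -30, 0, 0, 0, 30], [0, 0, -30, 0, 0, 0, 30], [0, 0, -30, 0, 0, 0, 30], [0, 0, 0, 0, 0, 0, 30], [0, 0, 0, 0, 0, 0, 30]]]}}

```text
time: 9.2
tool_pos: [0.5519, 0.1584, 0.2707]
tool_rot: [-0.001, 0.102, 0.995, -0.0]
contact_force: [-0.7, -0.7, -2.2]
gripper_width: 0.544
grasp_force: 62.1
```

```bash
python3 - <<'E'
from plant import manip
from h import *
s=manip.state();print(s["time"],s["tool_pos"],s["contact_force"],s["joint_pos"],s["grasp_force"])
f=manip.grab_frame("scene");cv2.imwrite("pics/s2.png",cv2.resize(f["image"][60:310,180:480],None,fx=2.5,fy=2.4))
E
```

```text
9.2 [0.55188626 0.15844078 0.27072415] [-0.73890849 -0.68942677 -2.21709405] [ 1.49930983e-01 -8.03790346e-02  1.70239523e+00  1.05984324e-04
  1.52184641e+00 -1.21572003e+00] 62.11694173514843
```

View pics/s2.png

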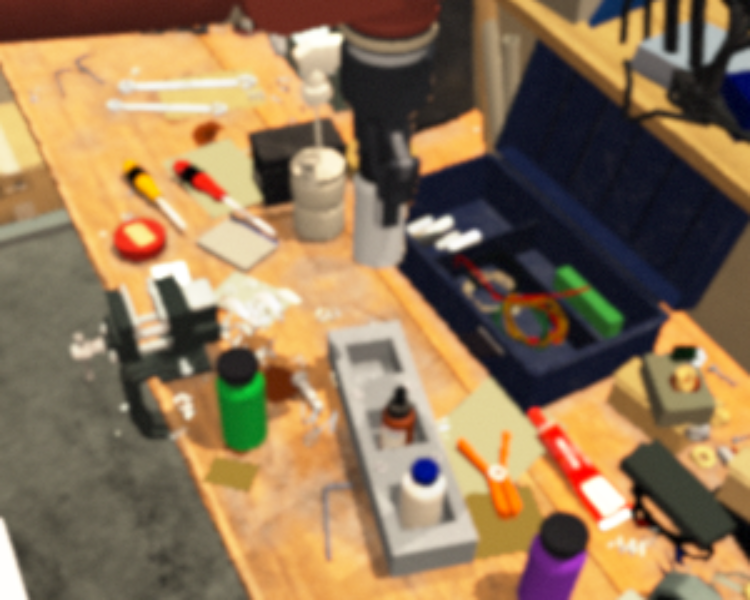

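The canister hangs upright at about (380,220), clear of the stand, and both bottles still stand in their wells. I'll test the tilt direction, then continue.

>>> {"api": "servo_tool", "payload": {"moves": [[[0, 0, 0, -6, 0, 0, 30], [0, 0, 0, -8, 0, 0, 30], [0, 0, 0, 0, 0, 0, 30]]]}}

```text
time: 9.62
tool_pos: [0.5515, 0.1569, 0.2694]
tool_rot: [0.01, 0.103, 0.987, 0.12]
contact_force: [-0.2, -0.5, -2.6]
gripper_width: 0.545
grasp_force: 62.4
```

```bash
python3 -c "
from plant import manip
s=manip.state();print(s['joint_pos'],s['tool_pos'],s['grasp_force'])"
```

```text
[ 0.0375465  -0.14180713  1.7739197   0.23688409  1.45694311 -1.34563649] [0.55151743 0.15691607 0.26944524] 62.43527879007161
```

>>> {"api": "servo_tool", "payload": {"moves": [[[0, 0, 0, -7, 0, 0, 30], [0, 0, 0, -7, 0, 0, 30], [0, 0, 0, -7, 0, 0, 30], [0, 0, 0, -7, 0, 0, 30], [0, 0, 0, -7, 0, 0, 30], [0, 0, 0, 0, 0, 0, 30]]]}}

```text
time: 10.38
tool_pos: [0.5515, 0.158, 0.2688]
tool_rot: [0.04, 0.095, 0.906, 0.411]
contact_force: [-0.2, -1.2, -2.0]
gripper_width: 0.544
grasp_force: 62.6
```

```bash
python3 -c "
from plant import manip
s=manip.state();print(s['joint_pos'],s['tool_pos'],s['grasp_force'])"
```

```text
[-0.21868896 -0.16738365  1.93774328  0.85927507  1.45345998 -1.72533895] [0.55153201 0.15800737 0.26881224] 62.605866584926844
```

>>> {"api": "servo_tool", "payload": {"moves": [[[0, 0, 0, -7, 0, 0, 30], [0, 0, 0, -7, 0, 0, 30], [0, 0, 0, -7, 0, 0, 30], [0, 0, 0, -7, 0, 0, 30], [0, 0, 0, -7, 0, 0, 30], [0, 0, 0, -4, 0, 0, 30], [0, 0, 0, 0, 0, 0, 30], [0, 0, 0, 0, 0, 0, 30], [0, 0, 0, 0, 0, 0, 30], [0, 0, 0, 0, 0, 0, 30], [0, 0, 0, 0, 0, 0, 30]]]}}

```text
time: 11.75
tool_pos: [0.5527, 0.1585, 0.2724]
tool_rot: [0.071, 0.073, 0.716, 0.691]
contact_force: [-0.1, 0.0, -2.7]
gripper_width: 0.546
grasp_force: 62.9
```

```bash
python3 - <<'E'
from plant import manip
from h import *
s=manip.state();print(s["time"],s["tool_pos"],s["contact_force"],s["joint_pos"],s["joint_vel"],s["grasp_force"])
print(R.from_quat(s["tool_rot"],scalar_first=True).as_matrix()[:,2])
f=manip.grab_frame("scene");cv2.imwrite("pics/s3.png",cv2.resize(f["image"][60:310,180:480],None,fx=2.5,fy=2.4))
E
```

```text
11.75 [0.55270952 0.15851457 0.27241239] [-0.09764769  0.03325073 -2.68823823] [-0.34667121  0.04359372  2.03912114  1.47013554  1.67663534 -2.09116254] [-1.38774177e-04  3.92718026e-03  2.27015544e-03  2.12880679e-03
  1.36550776e-03  4.21727173e-05] 62.86493314895779
[ 0.20349952  0.97843596 -0.03536977]
```

View pics/s3.png

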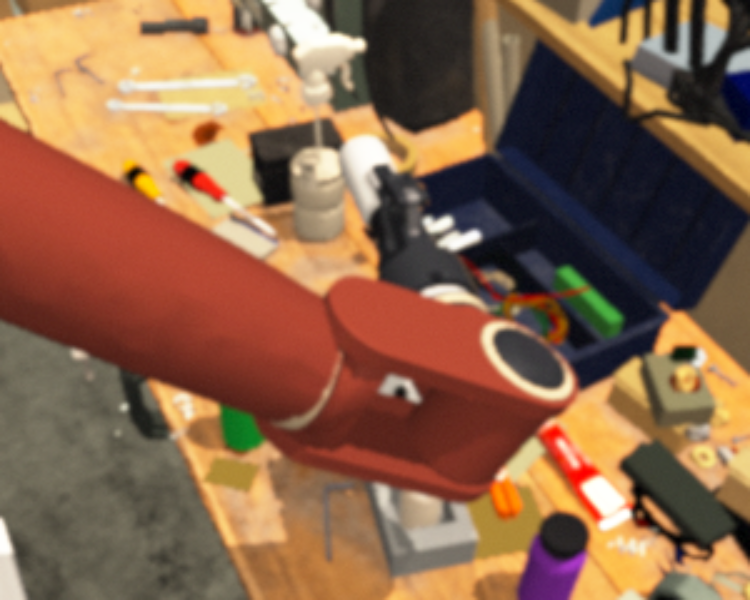

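The canister lies level in the gripper, its far end at about (365,150) and clear of everything. It is still, and the thinner stands in its well. Handing in.

```bash
python3 -c "
from plant import manip
print(manip.job_done())"
```

```text
the job is handed in; nothing more can be done
None
```

The job is handed in, with no verdict returned: the lid was pressed home (about 18 N, no further travel) and the canister drawn straight up; the gripper holds it still and within about 2° of level at about 27 cm, above the suggested 20 cm; both bottles stood in their wells after the lift, though in the last picture the arm hid the dropper bottle and the thinner's cap.

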